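# Index the copper sample under the inspection camera and lock the table

## Task

The copper sample is next for inspection. Flick the table's brake lever fully up to release it, turn the six-place sample table by its black knobs until the copper sample has clicked home directly under the camera, then push the lever fully down again so that the table is locked. Touch neither the samples nor the camera, keep all six samples seated flat in their nests, and leave the other things on the bench where they are.

Things in the scene. Friction and masses are not known exactly. Their poses are not given: they have to be found in the camera images.
- stand: White cast foot plate of the inspection stand, 360 x 270 x 14 mm, fixed to the bench; it carries the round table, the brake lever, and the camera on a steel column (32 mm thick, 377 mm high). Origin at bench level under the table's axis; its x axis points from the table's axis to the column (172 mm away), z up. The foot reaches from x = -145 to 215 mm and y = -135 to 135 mm.
- sample_table (a joint): Turn of the round table about its vertical axis in rad, counter-clockwise from above positive, 0 at the start. A spring ball clicks it home every 60 degrees, each time a nest is right under the camera: it draws the table in from within 7 degrees and takes about 6 N at a knob to leave. Between clicks about 1 N at a knob turns it and it stays where left. With the brake lever down it is blocked.
- table_centre (a point): On the table's axis, level with the top face (62 mm above the bench) of its aluminium disc, 208 mm in diameter. Turns with the table; x axis to the nest under the camera at the start. Six nests on a 72 mm radius every 60 degrees from that x axis. Midway between them, on the same radius, six upright knobs: 12 mm steel stem, black ball 22 mm in diameter, its centre 50 mm above the disc.
- brake (a joint): Angle of the brake lever about its level hinge in rad: 0 = fully down, locked (the arm then rises 12 degrees outwards), 0.92 = fully up. Friction: about 3 N at the handle bar moves it and it stays where left. Going down it drives a pawl into a notch of the table's rim, which it can enter only at a click position; else the lever stops at about 0.4. The table is free above about 0.5.
- brake_bar (a point): Centre of the red handle bar across the end of the brake lever: 60 mm long, level, tangential to the table, 16 mm diameter. With the lever down it is 95 mm above the bench and 204 mm from the table's axis, with free air below it. It lies 88 mm from the hinge, joined to it by a flat steel arm 16 mm wide and 8 mm thick.
- brake_hinge (a point): Centre of the lever's level hinge, 77 mm above the bench and 118 mm from the table's axis, in a grey bracket 40 mm wide that rises to 88 mm. The lever points outwards from the table's axis through this point, 105 degrees counter-clockwise from the stand's x axis.
- camera_spot (a point): Point on the level of the disc's top face straight below the camera's lens, 72 mm from the table's axis along the stand's x axis.
- camera: Inspection camera hanging from the column over one nest, fixed. Origin at the centre of the underside of its white ring light (66 mm diameter), 98 mm above the disc. The knobs pass below it; a gripper does not. An arm and carriage join it to the column.
- sample_copper: The sample to bring under the camera: copper-coloured disc, 40 mm diameter, 18 mm high, loose in a nest between three brass pins 7 mm high. Origin at the centre of its underside, z up.
- sample_steel: Bright steel disc of the same size, loose in another nest. Origin at the centre of its underside, z up.
- sample_alu: Pale aluminium disc of the same size, loose in another nest. Origin at the centre of its underside, z up.
- sample_iron: Dark grey iron disc of the same size, loose in another nest. Origin at the centre of its underside, z up.
- sample_resin: Black resin disc with a small metal chip in its top, same size, loose in another nest. Origin at the centre of its underside, z up.
- sample_green: Green resin disc with a small metal chip in its top, same size, loose in the nest that is under the camera at the start. Origin at the centre of its underside, z up.
- wash_bottle: Bystander: white bottle with a red cap, 60 mm diameter, 165 mm high. Origin at the centre of its underside.
- paste_jar: Bystander: white jar with a blue cap, 60 mm diameter, 70 mm high. Origin at the centre of its underside.
- caliper: Bystander: caliper lying flat, 160 mm long, 60 mm wide at its jaws, 12 mm high. Origin under the middle of its beam.
- loupe: Bystander: black and steel eyepiece magnifier, 42 mm diameter, 32 mm high. Origin at the centre of its underside.
- marker: Bystander: blue marker pen lying flat, 113 mm long, 14 mm thick. Origin under its middle.
- tissue_box: Bystander: cardboard box with a blue band, 120 x 75 x 60 mm. Origin at the centre of its underside.
- tweezers: Bystander: steel tweezers with a green end lying flat, about 110 mm long, 9 mm high. Origin under their middle.
Things that resemble listed ones, but are neither listed nor needed, are in the scene too. Of the things like the sample_green, leave any that is purple; of the rest the smaller one is meant.

How it is judged:
By the outcome, as a careful person would: the job done as asked, in the order asked, and still so for the second after the job is handed in, with the robot touching nothing.
It also fails if it takes over 72 s, if anything falls off the work surface, if the arm or the gripper's body presses on something with over 40 N, if the wrist force passes 120 N, or if a joint passes its speed limit or range.

## Robot

A 7-joint arm with a two-finger parallel gripper is mounted at the origin on the work surface. World frame = base frame: x ahead of the robot, y to its left, z up, the work surface at z = 0. Lengths are in m, angles in rad, forces in N, time in s.
With the tool pointing down it reaches from about 0.4 to 0.85 m from the base axis. Payload 6.9 kg.
Tool frame: the origin (TCP) lies midway between the tips of the shut fingers; the grasp point (between the pads) lies behind it (ctrl.pinch_z is the z of the grasp point in the tool frame, in m); z points along the fingers, y is the direction in which the jaws open and shut (so a half turn about z gives the same grasp; the last joint's range is limited). The gripper opens to 85 mm and grips with 20 to 120 N. Pads are 22 mm wide; open, the fingers measure 114 mm over their backs; the gripper's body (76 mm by 85 mm) begins 54 mm behind the grasp point. The pads swing forward as they close: fully open they stand 13 mm farther back than shut.
Start: joints at [-1.185, 0.507, -0.238, 1.5, 0.126, 1.149, -0.155], TCP at [0.173, 0.601, 0.231] pointing down, gripper open.
Joint ranges: [-3.08, 3.08], [-0.24, 2.05], [-1.43, 1.35], [0, 2.5], [-1.52, 4.66], [0.17, 1.96], [-2.89, 2.89]. Speed limits (rad/s): [2.39, 2.39, 3.14, 3.14, 3.14, 3.14, 3.14].

## Interface

Orientations are given as a unit quaternion [w, x, y, z].
In Python, from station import ctrl, get_state, vision, ticket, models gives the robot as it stands. Calls block until the motion is done:
- ctrl.movep(position, orientation): joint-space move of the TCP to a pose.
- ctrl.movel(position, frame=None, max_speed=0.15): straight line of the TCP; frame=None keeps the orientation; max_speed is the mean speed in m/s.
- ctrl.set_joints(angles): joint-space move.
- ctrl.ungrasp() and ctrl.close_gripper(force=None): open the fingers fully, or close them until they stop; force is the grip in N (None keeps the last).
- ctrl.pause(seconds).
- ctrl.ik(position, orientation): joint angles nearest the present ones, or None.
- get_state(): the state.
- vision.grab_frame(name): name is "scene" or "top"; returns (picture, depth): 384x512x3 uint8, blue, green, red; 384x512 float32, m along the optical axis (not along the pixel's ray), 0 where there is no reading.
- vision.camera_info(name): a dict with "mtx" (3x3 intrinsics, pixels), "R" (3x3) and "t" (3): a world point X has camera coordinates R X + t. Camera axes: x right, y down, z forward; pixel columns grow to the right and rows downward; lengths in m; the calibration is good to about 2 mm. A picture is of the moment at which its call begins. camera_info takes no time and is no camera call.
A pose or a line that the arm cannot do raises ctrl.Unreachable and nothing moves.
- ticket.close_job(): hands the job in, once; it reports no verdict.
Trained networks look in the newest picture that a camera, given by its name, has taken for a name from the list of things; names that differ only in an ending like _2 or _b are one class to them, and where a whole thing is asked for, a point or a joint stands for the part that bears it (a point fixed in the world has none). Each returns a list of dicts, best first, with "p" (0 to 1); they miss things now and then, are a little off and sometimes report something else, mostly with a low value. They report only what shows in the picture. A call takes as long as a camera call. They do not tell look-alikes from the thing itself.
- models.recognise(camera, target): "point" ([column, row] in pixels, amid what is visible of it).
- models.masks_of(camera, target): "mask" (384x512 bool, what is visible of it) and "point" ([column, row] in pixels, amid what is visible of it).
The state is a dict: "time": time; "qpos": joint angles; "qd": joint speeds; "tau": joint torques, N m; "tcp_pos": TCP position; "eef_rot": TCP orientation; "contact_force": force on the tool from outside, world axes, zero at the start; "wrist_torque": the same for the moment, N m; "width": finger opening in m.
Only numpy, scipy, OpenCV 4.12 (cv2) and the standard library are available. Lean on these libraries where they do the work, as an engineer would, in place of code of your own. Each camera call takes 0.05 s, during which the arm holds its last target. There are 200 camera calls.

## Working session

There is one attempt and no reset: what is moved stays moved. The work goes in short steps, each a Python script; the robot and the scene stay as the last script left them, time stands still between calls to the robot, and variables do not carry over. Pictures are saved under pics/ and viewed, about 8 in all and at most 12, crops included, and the job is handed in when it is done.

```bash
mkdir -p pics; ls; python3 - <<'E'
from station import ctrl,get_state,vision
import cv2,numpy as np
for n in("scene","top"):
    p,d=vision.grab_frame(n); cv2.imwrite(f"pics/{n}0.png",cv2.resize(p,(800,600),interpolation=cv2.INTER_CUBIC)); 
    c=vision.camera_info(n); print(n,c["mtx"].tolist(),(-c["R"].T@c["t"]).round(3),c["R"].round(3).tolist())
print(get_state(),ctrl.pinch_z)
E
```

```text
pics
scene [[398.29769959683836, 0.0, 248.93759405597024], [0.0, 398.29769959683836, 188.57183458358426], [0.0, 0.0, 1.0]] [ 0.91  -0.542  1.004] [[0.882, 0.472, -0.0], [0.38, -0.711, -0.591], [-0.279, 0.521, -0.806]]
top [[435.26624600161307, 0.0, 258.0474243171553], [0.0, 435.26624600161307, 195.20042241372656], [0.0, 0.0, 1.0]] [0.415 0.054 1.357] [[0.007, -1.0, -0.002], [-0.989, -0.007, -0.147], [0.147, 0.003, -0.989]]
{'time': 0.1, 'qpos': array([-1.18550291,  0.50825184, -0.23754651,  1.50103149,  0.12570488,
        1.14891363, -0.15481743]), 'qd': array([-0.00061373, -0.00048316,  0.00054478, -0.00074019,  0.00086427,
        0.00197425,  0.00068262]), 'tau': array([-4.14505936e-03, -6.21844625e+01, -2.19471507e+00, -2.50207686e+01,
        1.24542211e-02,  7.79880647e-03, -2.46032920e-05]), 'tcp_pos': array([0.17253736, 0.60023998, 0.2305188 ]), 'eef_rot': array([-9.84594567e-05,  1.39436206e-01,  9.90230727e-01, -8.01206344e-04]), 'contact_force': array([ 0.01170776,  0.13607931, -0.28197783]), 'wrist_torque': array([0.07990705, 0.00288036, 0.04656152]), 'width': 0.08525770241007938} -0.0187
```

View pics/scene0.png

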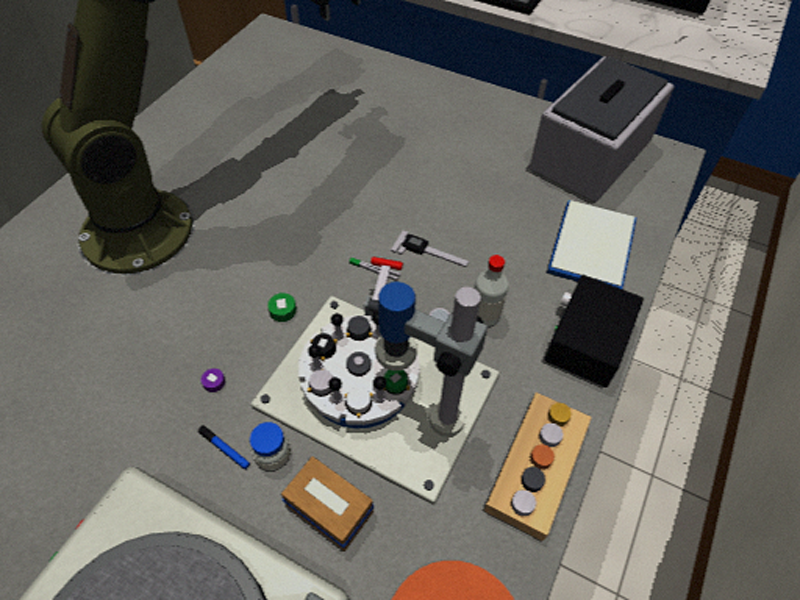

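View pics/top0.png

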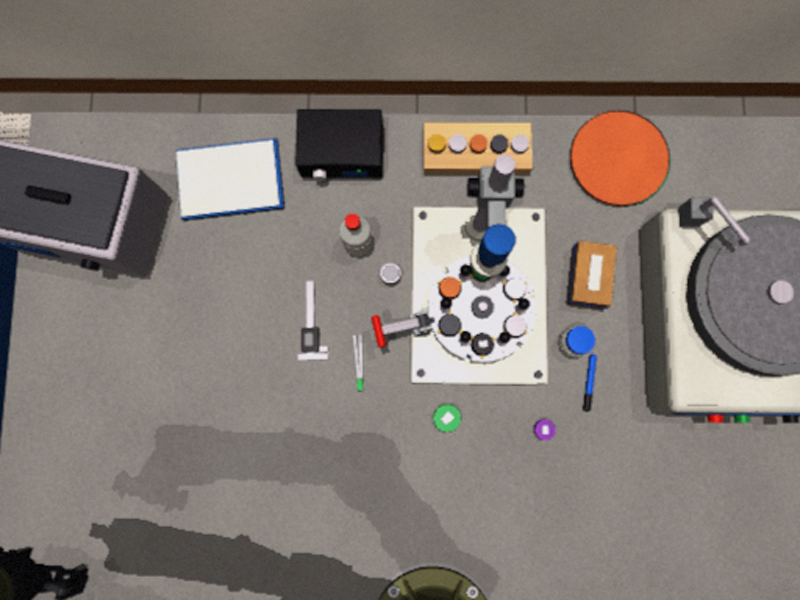

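The top view shows the stand with its foot corners near (413,207) and (547,383). The table axis is near (483,307), the red bar near (380,331) and the camera above the hub. Copper is at (450,287), one nest counter-clockwise of the camera, so the table must turn -60°. Next I'll measure the stand and bar.

```bash
cat > h.py <<'E'
from station import ctrl,get_state,vision,models
import cv2,numpy as np
def cloud(n):
    p,d=vision.grab_frame(n); c=vision.camera_info(n)
    v,u=np.mgrid[:384,:512]; K=c["mtx"]
    X=np.stack([(u-K[0,2])/K[0,0]*d,(v-K[1,2])/K[1,1]*d,d],-1)
    W=(X-c["t"])@c["R"]; W[d==0]=np.nan
    return p,W,c
E
python3 - <<'E'
from h import *
for n in("top","scene"):
    p,W,c=cloud(n); hsv=cv2.cvtColor(p,cv2.COLOR_BGR2HSV)
    near=(np.abs(W[...,0]-0.45)<.3)&(np.abs(W[...,1]+.05)<.35)
    z=W[...,2]
    m=near&(z>.008)&(z<.02)
    k,l,s,_=cv2.connectedComponentsWithStats(m.astype(np.uint8)); i=1+s[1:,4].argmax()
    print(n,"bench z",np.nanmedian(z[near&(z<.008)]),"foot rect",cv2.minAreaRect(W[l==i][:,:2].astype(np.float32)),np.median(z[l==i]))
    red=((hsv[...,0]<6)|(hsv[...,0]>174))&(hsv[...,1]>150)&(z>.06)&(z<.13)&near
    P=W[red]; print("red",len(P),np.nanmedian(P,0).round(4),cv2.minAreaRect(P[:,:2].astype(np.float32)))
    m=near&(z>.055)&(z<.069)
    k,l,s,_=cv2.connectedComponentsWithStats(m.astype(np.uint8)); i=1+s[1:,4].argmax()
    print("disc",cv2.minEnclosingCircle(W[l==i][:,:2].astype(np.float32)))
    knob=near&(z>.105)&(z<.126)&(hsv[...,2]<70)
    k,l,s,ce=cv2.connectedComponentsWithStats(knob.astype(np.uint8))
    for i in range(1,k):
        if s[i,4]>5: print("knob",ce[i].round(),s[i,4],np.median(W[l==i],0).round(4))
    for t in("sample_copper",):
        for r in models.recognise(n,t): u,v=np.int32(r["point"]); print(t,r["p"],u,v,W[v,u].round(3))
E
```

```text
top bench z -0.0008903929893465975 foot rect ((0.6053919792175293, -0.09442764520645142), (0.26966723799705505, 0.29029130935668945), 89.49075317382812) 0.01310063050287265
red 96 [0.5525 0.1034 0.1031] ((0.5541096329689026, 0.10331426560878754), (0.058449309319257736, 0.014096278697252274), 14.840618133544922)
disc ((0.6051799654960632, -0.0944376140832901), 0.10511677712202072)
knob [298. 173.] 40 [ 0.6657 -0.0577  0.1194]
knob [323. 174.] 23 [ 0.6631 -0.1302  0.1202]
knob [285. 193.] 39 [ 0.606  -0.0202  0.1198]
knob [335. 194.] 36 [ 0.6043 -0.1633  0.1191]
knob [298. 215.] 36 [ 0.5433 -0.0556  0.1189]
knob [323. 216.] 35 [ 0.5434 -0.128   0.1187]
sample_copper 0.59 245 174 [0.679 0.099 0.033]
sample_copper 0.45 285 186 [ 0.634 -0.023  0.078]
scene bench z 0.0025020278741782255 foot rect ((0.606593668460846, -0.09375280141830444), (0.2699164152145386, 0.2884988486766815), 89.49430084228516) 0.016290969591058274
red 95 [0.5591 0.1027 0.1053] ((0.569757878780365, 0.038572389632463455), (0.05559021607041359, 0.1493840366601944), 9.991851806640625)
disc ((0.6062861084938049, -0.08536644279956818), 0.11291960626840591)
knob [215. 204.] 41 [ 0.5487 -0.0603  0.1213]
knob [240. 203.] 20 [ 0.6044 -0.0264  0.1207]
knob [201. 224.] 49 [ 0.5481 -0.1306  0.1207]
knob [242. 245.] 48 [ 0.6718 -0.1329  0.1219]
knob [214. 245.] 48 [ 0.6105 -0.1676  0.1219]
```

```bash
cat >> h.py <<'E'
C=np.array([.605,-.0943]); YAW=np.radians(-.5); A=YAW+np.radians(105)
U=np.array([np.cos(A),np.sin(A)]); T=np.array([U[1],-U[0]])
def quat(phi): # tool down, jaws opening along phi
    from scipy.spatial.transform import Rotation as R
    y=np.array([np.cos(phi),np.sin(phi),0]); z=np.array([0,0,-1.])
    q=R.from_matrix(np.stack([np.cross(y,z),y,z],1)).as_quat(); return np.r_[q[3],q[:3]]
def bar(th,off=-.023,dz=0):
    a=np.radians(12)+th; r=.118+.088*np.cos(a)
    return np.r_[C+r*U+off*T, .077+.088*np.sin(a)+ctrl.pinch_z+dz]
def knob(al,dz=0): # al: angle in stand frame
    a=YAW+al; return np.r_[C+.072*np.array([np.cos(a),np.sin(a)]), .114+ctrl.pinch_z+dz]
def kq(al): return quat(YAW+al-np.pi/2)
def st(m=""):
    s=get_state(); print(m,round(s["time"],2),s["tcp_pos"].round(4),"F",s["contact_force"].round(1),"w",round(s["width"],4))
E
python3 - <<'E'
from h import *
for p,q in [(bar(0),quat(A)),(bar(.92),quat(A)),(knob(np.radians(210)),kq(np.radians(210))),(knob(np.radians(150)),kq(np.radians(150)))]:
    j=ctrl.ik(p,q); print(p.round(3),None if j is None else np.round(j,2))
q=quat(A)
ctrl.movep(bar(0,dz=.14),q); st()
ctrl.movel(bar(0,dz=.0),max_speed=.12); st("down")
ctrl.close_gripper(30); st("gripped")
p,_=vision.grab_frame("scene"); cv2.imwrite("pics/g.png",cv2.resize(p[150:280,150:330],None,fx=4,fy=4,interpolation=2))
E
```

```text
[0.532 0.098 0.077] [-0.08  0.56 -0.22  1.92  0.18  0.68  1.41]
[0.544 0.051 0.138] [-0.03  0.48 -0.15  1.84  0.1   0.83  1.59]
[ 0.542 -0.13   0.095] [ 0.26  0.55 -0.1   1.86  0.08  0.74  2.2 ]
[ 0.543 -0.058  0.095] [ 0.01  0.54  0.08  1.89 -0.06  0.72  1.16]
 2.51 [0.5315 0.0986 0.2166] F [-0.3  0.8  0.7] w 0.0855
down 3.83 [0.5321 0.0976 0.0772] F [-0.3  0.5  0.9] w 0.0851
gripped 4.47 [0.5314 0.0986 0.0767] F [-1.6  4.1  2.2] w 0.0152
```

View pics/g.png

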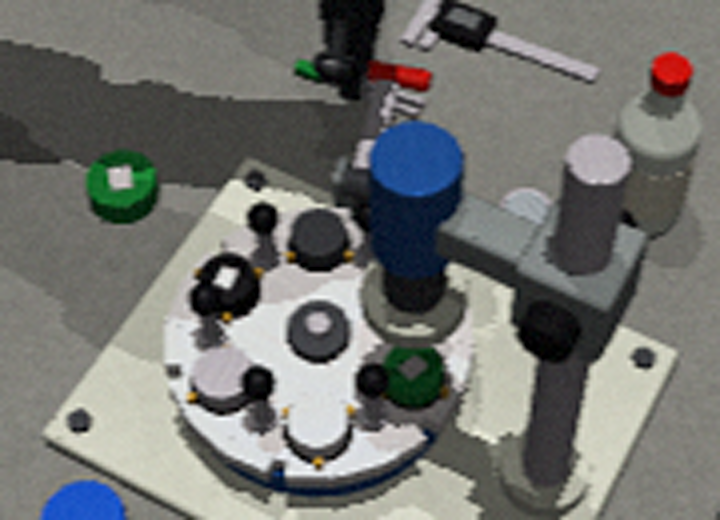

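The crop shows the fingers gripping the near end of the red bar at about (370,75), clear of the lever arm. Next I lift the lever.

```bash
python3 - <<'E'
from h import *
for th in np.linspace(0,.935,9)[1:]:
    ctrl.movel(bar(th),max_speed=.06); st(round(th,2))
p,W,c=cloud("scene"); cv2.imwrite("pics/up.png",cv2.resize(p[110:280,150:330],None,fx=3.5,fy=3.5,interpolation=2))
E
```

```text
0.12 4.84 [0.5321 0.0959 0.0868] F [-1.9  4.6  3.4] w 0.0148
0.23 5.17 [0.533  0.0924 0.0963] F [-1.1  6.4  2.5] w 0.0145
0.35 5.49 [0.5342 0.088  0.1055] F [-2.1  6.2  4.3] w 0.0144
0.47 5.82 [0.5356 0.0827 0.1141] F [-3.2  6.8  6.8] w 0.0147
0.58 6.14 [0.5372 0.0767 0.1219] F [-5.5  8.3  9.8] w 0.0145
0.7 6.47 [0.539  0.07   0.1291] F [-6.6 10.6 13.9] w 0.015
0.82 6.79 [0.5409 0.0626 0.1354] F [-9.4 12.2 17.7] w 0.0146
0.94 7.12 [0.5435 0.0531 0.1406] F [-8.5  9.6 21.2] w 0.0144
```

View pics/up.png

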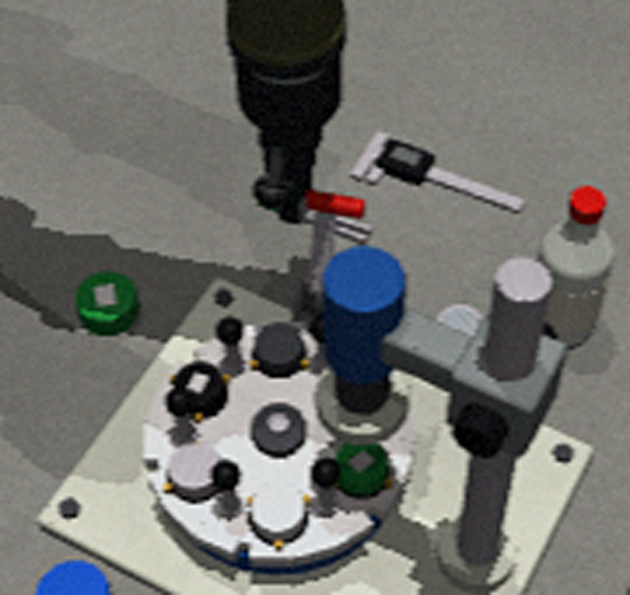

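The lever is up. I'll release it, back away and measure the bar.

```bash
cat >> h.py <<'E'
def look(tag):
    for n in("top","scene"):
        p,W,c=cloud(n); hsv=cv2.cvtColor(p,cv2.COLOR_BGR2HSV); d=W[...,:2]-(C+.18*U)
        m=((hsv[...,0]<6)|(hsv[...,0]>174))&(hsv[...,1]>150)&(np.hypot(d[...,0],d[...,1])<.07)&(W[...,2]>.06)
        if m.sum()>5:
            P=np.median(W[m],0); print(n,"bar n",m.sum(),"r",((P[:2]-C)@U).round(4),"t",((P[:2]-C)@T).round(4),"z",P[2].round(4))
        z=W[...,2]; k=(np.hypot(*(W[...,:2]-C).transpose(2,0,1))<.1)&(z>.105)&(z<.126)&(hsv[...,2]<70)
        k,l,s,_=cv2.connectedComponentsWithStats(k.astype(np.uint8))
        print(n,"knob angles",[(round(float(np.degrees(np.arctan2(*(np.median(W[l==i],0)[:2]-C)[::-1])-YAW))%360,1),int(s[i,4])) for i in range(1,k) if s[i,4]>12])
        cv2.imwrite(f"pics/{tag}_{n}.png",cv2.resize(p[110:280,150:380],None,fx=3.4,fy=3.4,interpolation=2))
E
python3 - <<'E'
from h import *
ctrl.ungrasp(); st("open")
x=get_state()["tcp_pos"]; ctrl.movel(x+[0,0,.09],max_speed=.15); st()
a=np.radians(210); ctrl.movep(knob(a,.09),kq(a)); st()
look("b")
E
```

```text
open 7.85 [0.5441 0.0493 0.1383] F [ 0.2 -0.1 -0.1] w 0.0857
 8.6 [0.5436 0.0492 0.2276] F [-0.3  0.2 -0.6] w 0.0852
 9.37 [ 0.5422 -0.1289  0.1846] F [ 0.4 -0.2  1.1] w 0.0857
top bar n 109 r 0.1567 t -0.0003 z 0.1612
top knob angles [(31.5, 40), (328.5, 21), (90.0, 39), (147.9, 32)]
scene bar n 111 r 0.1536 t 0.0043 z 0.1643
scene knob angles [(149.5, 41), (90.2, 22), (214.2, 50), (330.3, 48), (274.4, 45)]
```

The lever reads about 62–64°, while fully up is 64.7°. I'll nudge it from outside with closed fingers until it meets the stop.

```bash
python3 - <<'E'
from h import *
P=lambda r,z:np.r_[C+r*U,z]
ctrl.movel(get_state()["tcp_pos"]+[0,0,.06],max_speed=.2)
ctrl.close_gripper(30)
ctrl.movep(P(.215,.24),quat(A)); ctrl.movel(P(.215,.142),max_speed=.15); st()
f0=get_state()["contact_force"][:2]@U
for r in np.arange(.205,.150,-.0015):
    ctrl.movel(P(r,.142),max_speed=.05); s=get_state(); f=s["contact_force"][:2]@U-f0
    if f>1: print(r.round(4),((s["tcp_pos"][:2]-C)@U).round(4),f.round(1))
    if f>14: break
ctrl.movel(P(.215,.142),max_speed=.15); ctrl.movel(P(.215,.24),max_speed=.2); ctrl.ungrasp()
a=np.radians(210); ctrl.movep(knob(a,.11),kq(a)); look("c"); st()
E
```

```text
12.44 [0.5518 0.1134 0.1427] F [-0.3 -0.7 -0.2] w 0.0001
0.1975 0.1974 2.2
0.187 0.1868 1.5
0.1825 0.1823 1.0
0.1795 0.1797 1.9
0.178 0.179 5.4
0.1765 0.1784 7.5
0.175 0.1782 12.1
0.1735 0.1782 14.6
top bar n 106 r 0.1565 t 0.0 z 0.1622
top knob angles [(31.6, 42), (328.8, 21), (89.7, 37), (147.8, 33)]
scene bar n 114 r 0.1533 t 0.0049 z 0.1649
scene knob angles [(149.5, 40), (89.9, 22), (213.5, 55), (330.7, 53), (274.3, 48)]
 20.96 [ 0.543  -0.1275  0.2056] F [0.5 0.6 0. ] w 0.0856
```

View pics/c_scene.png

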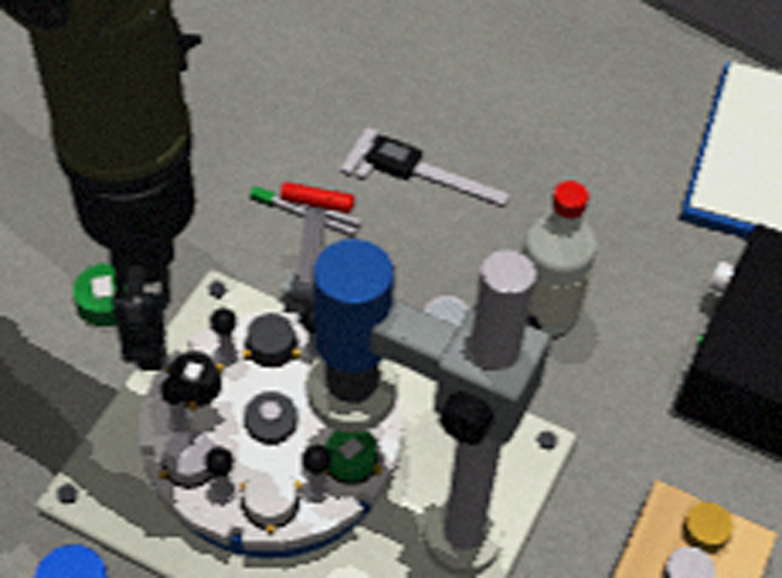

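The lever stops hard at the end of its travel, with the tool stalled at r=0.178 while the force rose to 15 N. It shows upright near (317,195), and the samples are undisturbed. Now I'll grip the knob at 210° and turn the table to 150°.

```bash
python3 - <<'E'
from h import *
a=np.radians(210); ctrl.movel(knob(a),kq(a),max_speed=.12); st("at knob")
ctrl.close_gripper(25); st("grip")
for d in range(204,149,-6):
    a=np.radians(d); ctrl.movel(knob(a),kq(a),max_speed=.05); st(d)
ctrl.ungrasp(); st("open"); ctrl.movel(knob(a,.11),kq(a),max_speed=.15)
b=np.radians(180); ctrl.movep(np.r_[.40,-.06,.28],kq(b)); look("d"); st()
E
```

```text
at knob 22.02 [ 0.5429 -0.1298  0.096 ] F [ 0.7 -0.9 -0.7] w 0.0853
grip 22.64 [ 0.5422 -0.1295  0.0956] F [-2.9  1.   4.7] w 0.0195
204 22.94 [ 0.542  -0.1273  0.0958] F [  7.9 -11.4  -4.7] w 0.0199
198 23.24 [ 0.5364 -0.116   0.0955] F [-1.   0.7  3.7] w 0.0198
192 23.54 [ 0.5343 -0.1084  0.0955] F [-1.5 -0.5  3.9] w 0.0204
186 23.84 [ 0.533  -0.101   0.0955] F [-1.8  0.9  5.3] w 0.0198
180 24.14 [ 0.5325 -0.0933  0.0955] F [-2.5 -0.5  5.9] w 0.0199
174 24.44 [ 0.5328 -0.0855  0.0955] F [-3.1  1.   7.4] w 0.0199
168 24.74 [ 0.5339 -0.0779  0.0954] F [-3.4  1.4  8.6] w 0.0195
162 25.04 [ 0.5355 -0.0726  0.0954] F [-4.7 -3.5  8.5] w 0.0203
156 25.34 [ 0.5382 -0.066   0.0954] F [-4.2 -4.2  7.1] w 0.02
150 25.64 [ 0.5429 -0.057   0.0954] F [0.2 2.7 4.6] w 0.0199
open 26.29 [ 0.5429 -0.0578  0.0953] F [-0.2 -0.2 -0. ] w 0.0851
top bar n 108 r 0.1565 t -0.0003 z 0.1624
top knob angles [(31.1, 42), (328.8, 23), (89.7, 38), (270.0, 34), (148.5, 34), (208.9, 38)]
scene bar n 114 r 0.1532 t 0.0048 z 0.1649
scene knob angles [(148.9, 43), (89.7, 22), (214.1, 45), (330.5, 53), (274.8, 44)]
 27.97 [ 0.4008 -0.0599  0.2792] F [-0.1  1.   0.1] w 0.0852
```

View pics/d_top.png

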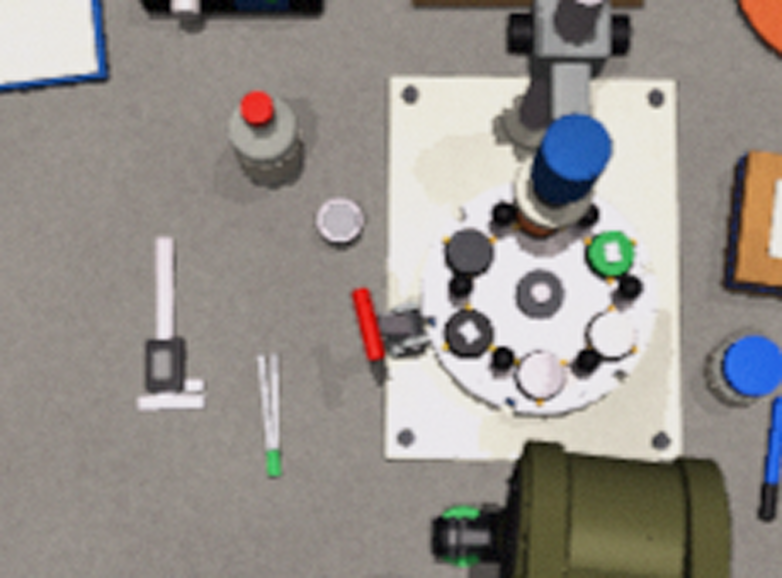

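Copper (rim visible at (537,222)) is now under the camera, green has moved one place clockwise, and the knobs are back at their home angles. Next I'll bring the lever down, then press it from above to its stop.

```bash
python3 - <<'E'
from h import *
q=quat(A)
ctrl.movep(bar(.92,dz=.1),q); ctrl.movel(bar(.92,dz=-.001),q,max_speed=.15); st()
ctrl.close_gripper(25); st("grip")
for th in np.linspace(.92,0.0,10)[1:]:
    ctrl.movel(bar(th),q,max_speed=.06); st(round(th,2))
ctrl.ungrasp(); ctrl.movel(bar(0,dz=.09),q,max_speed=.15)
ctrl.close_gripper(30)
P=lambda z:np.r_[C+.203*U,z]
ctrl.movel(P(.15),q,max_speed=.15); ctrl.movel(P(.112),q,max_speed=.1); f0=get_state()["contact_force"][2]
for z in np.arange(.110,.094,-.001):
    ctrl.movel(P(z),q,max_speed=.03); s=get_state(); f=s["contact_force"][2]-f0
    if f>1: print(z.round(4),s["tcp_pos"][2].round(4),f.round(1))
    if f>18: break
ctrl.movel(P(.2),q,max_speed=.15); ctrl.movep(np.r_[.40,-.06,.28],kq(np.pi)); look("e"); st()
E
```

```text
29.56 [0.5443 0.0502 0.1379] F [ 0.3 -0.6 -0. ] w 0.0852
grip 30.2 [0.5435 0.0521 0.1371] F [-1.5  4.6  3.9] w 0.015
0.82 30.49 [0.5419 0.0582 0.1337] F [-1.   1.   1.3] w 0.015
0.72 30.79 [0.54   0.0654 0.1285] F [-0.5  0.9  0.3] w 0.0146
0.61 31.09 [0.5383 0.0718 0.1225] F [ 1.1  0.3 -2.4] w 0.0147
0.51 31.39 [0.5367 0.0779 0.116 ] F [ 2.3 -2.5 -3.9] w 0.0149
0.41 31.69 [0.5352 0.0836 0.109 ] F [ 0.9 -2.1 -2.9] w 0.015
0.31 31.99 [0.534  0.0885 0.1015] F [ 1.7 -1.2 -3.5] w 0.0148
0.2 32.29 [0.5329 0.0925 0.0935] F [ 2.3 -0.5 -1.4] w 0.0146
0.1 32.59 [0.5321 0.0955 0.0852] F [ 0.8 -0.3 -1.6] w 0.0149
0.0 32.89 [0.5315 0.098  0.0763] F [ 0.8  0.9 -2.7] w 0.0148
0.105 0.105 1.7
0.103 0.1032 3.8
0.102 0.103 11.2
0.101 0.1027 18.4
top bar n 99 r 0.2048 t -0.0009 z 0.1006
top knob angles [(31.6, 42), (329.0, 23), (89.8, 39), (269.8, 35), (149.2, 35), (208.2, 35)]
scene bar n 93 r 0.202 t 0.0024 z 0.1038
scene knob angles [(149.5, 43), (89.8, 23), (214.3, 45), (330.7, 52), (274.3, 47)]
 40.32 [ 0.401  -0.0588  0.2793] F [ 0.3 -0.1  0. ] w 0.0002
```

View pics/e_scene.png

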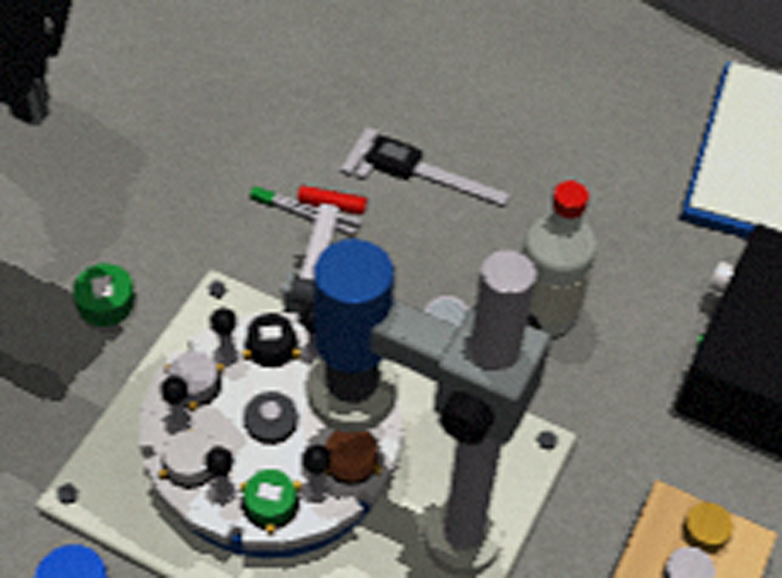

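View pics/e_top.png

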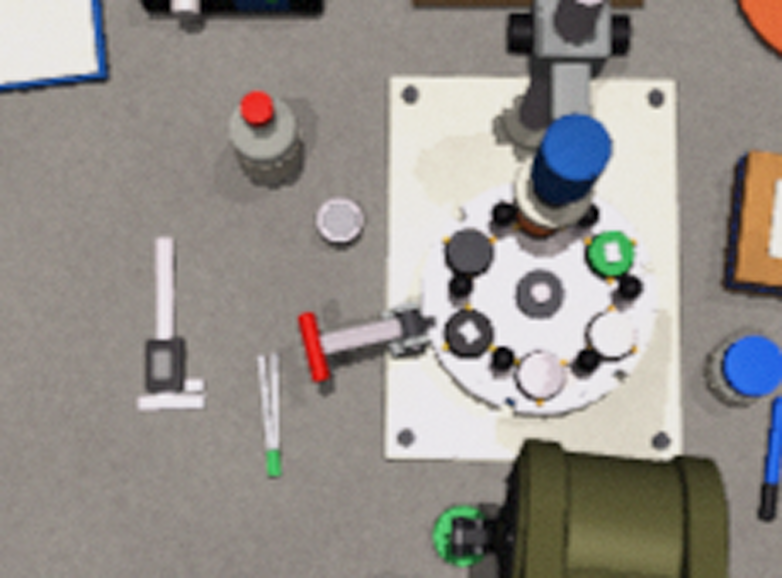

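The lever stops hard with the bar top at 103 mm, as expected for fully down. The scene view shows copper at (350,455) under the camera, and all samples look seated.

```bash
python3 -c "
from station import ticket
print(ticket.close_job())"
```

```text
the job is handed in; nothing more can be done
None
```

The job is done and handed in: the copper sample is under the camera and the table is locked. It took about 40 s of the 72 s allowed.

- **Releasing the brake:** I gripped the red bar and swung the lever up. The first swing looked 1–3° short, so I pushed it from outside with closed fingers until it stalled at its stop at about 15 N.
- **Turning the table:** I turned it 60° clockwise by one knob and let go. Afterwards all the knobs measured back at their home angles, within about 2° in the top view.
- **Locking the brake:** I swung the lever down and pressed it from above. It stalled at 18 N with the bar top at 103 mm, which matches fully down.

**Last checks:** The final pictures show copper under the camera and all six samples looking flat in their nests. The other things near the stand look unmoved by eye; I did not measure them.

**Disagreements:** Two knob angles from the scene camera read about 4° off, but they read the same before the table was turned. After the final press the top camera put the bar about 2.5 mm lower than before, while the scene camera and the hard stop agreed on fully down.

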